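# Seat and clamp the deep-well plate on the plate shaker

### The arm

A 6-joint arm with a two-finger parallel gripper is mounted at the origin on the work surface. World frame = base frame: x ahead of the robot, y to its left, z up, the work surface at z = 0. Lengths are in mm, angles in degrees, forces in N, time in s.
With the tool pointing down it reaches from about 250 to 800 mm from the base axis. Payload 3.9 kg.
Tool frame: the origin (TCP) lies midway between the tips of the shut fingers; the grasp point (between the pads) lies 19 mm behind it; z points along the fingers, y is the line along which they close (so a half turn about z gives the same grasp; the last joint's range is limited). The gripper opens to 85 mm and grips with 20 to 120 N. Pads are 22 mm wide; open, the fingers measure 114 mm over their backs; the gripper's body (76 mm by 85 mm) begins 54 mm behind the grasp point. The pads swing forward as they close: fully open they stand 13 mm farther back than shut.
Start: joints at [-75.344, 14.897, -7.913, 67.191, 0, 90], TCP at [132.831, -507.909, 231.304] pointing down, gripper open.
Joint ranges: [-159.42, 159.42], [-47.68, 98.78], [-73.54, 78.23], [-108.79, 121.32], [-90, 84.71], [-180, 180]. Speed limits (degrees/s): [147.25, 147.25, 180, 180, 180, 180].

### API

Orientations are given as [roll, pitch, yaw] about the fixed x, y, z axes, in that order (R = Rz(yaw) Ry(pitch) Rx(roll)).
In Python, from plant import r gives the robot as it stands. The module is installed in compiled form; this text tells all that it offers.
- The arm moves only by the tool jog_arm, never from a script. Its argument "series" is a list of rows, each a list of 7 numbers: the turn, a rotation vector about the world's x, y, z in degrees, then the shift along the world's x, y, z in mm, then the opening, from 0 (shut) to 1 (fully open). In form: [[wx, wy, wz, tx, ty, tz, fingers], ...]. A call has 1 to 12 rows; each row is the pose to reach, as a shift and turn from the pose commanded when the call began; what a row does not reach only later rows make up. A row lasts 1/12 s, in which the tool goes at most 41.7 mm and 7.16 degrees, less where a joint would pass 70% of its speed; a pose out of reach is approached as far as the arm can. A call with a gripper value outside its range is refused whole. The fingers move at their own pace and stop on an object; "force" is the grip in N (left out, the last holds). Time passes only in rows, so rows that repeat a pose let the fingers close. It gives the time, the measured TCP pose, the force, the opening and the grip force at its end, in the units of the state.
- r.read_state(): the state, without advancing time (a new reading comes with each control period).
- r.read_camera(name): name is "scene" or "top"; returns (picture, depth): 384x512x3 uint8, blue, green, red; 384x512 float32, mm along the optical axis (not along the pixel's ray), 0 where there is no reading.
- r.camera_info(name): a dict with "fx", "fy", "cx", "cy" (pixels), "D" ([k1, k2, p1, p2, k3] as OpenCV has them; the pictures are not rectified), "T" (4x4, takes a point from camera to world coordinates). Camera axes: x right, y up, looking along -z (the intrinsics and any distortion apply to the point x, -y, -z); pixel columns grow to the right and rows downward; lengths in mm; the calibration is good to about 2 mm. A picture is of the moment at which its call begins. camera_info takes no time and is no camera call.
- r.hand_in(): hands the job in; it is judged then, once.
The state is a dict: "time_s": time; "qpos": joint angles; "qd": joint speeds; "joint_efforts": joint torques, N m; "tcp_pos": TCP position; "eef_rot": TCP orientation; "wrist_force": force on the tool from outside, world axes, zero at the start; "ft_torque": the same for the moment, N m; "grip_width": finger opening in mm; "grasp_force": force on a finger pad.
Only numpy, scipy, OpenCV 4.12 (cv2) and the standard library are available. Lean on these libraries where they do the work, as an engineer would, in place of code of your own. Each camera call takes 0.05 s, during which the arm holds its last target. There are 200 camera calls.

### The job

Get the plate shaker ready to run: first push the white deep-well plate along the platform, away from the robot, until it sits fully home against the end stop, sliding it without lifting it. Then push the red clamp lever over, outward and down, past its dead point until it snaps into lock and the rubber pad holds the plate. Leave the vials, tube rack, tip box and beaker where they are.

Things in the scene. Friction and masses are not known exactly. Their poses are not given: they have to be found in the camera images.
- shaker: Plate shaker fixed to the bench (place and yaw vary), white, with a blue control strip facing the robot. Origin: on the bench. x points away from the robot towards the end stop, y left towards the clamp, z up; all shaker numbers below are mm in this frame. Housing: x -145 to 115, y -110 to 110, top at z 74. Aluminium platform: x -120 to 80, y -56 to 56, top at z 85.
- plate_home (a point): Point on the platform top, shaker (2, 0, 85) mm, axes as the shaker: where the centre of the plate's underside lies when the plate is fully home. Two steel side rails (x -100 to 70, tops at z 97, inner faces at y -44.8 and 44.8 mm) guide the plate there. The dark end stop has its near face at x 66 mm and its top at z 107.
- well_plate: Loose white deep-well plate, 128 mm long (x) by 85.6 wide (y) by 44 tall, 96 small round wells on top, 0.10 to 0.20 kg. Origin: centre of its underside. It stands on the platform between the rails (2 mm play each side), aligned with the shaker to about a degree, 30 to 50 mm short of the end stop. Its near end face, 64 mm from the origin, is free to push; friction about 1 N.
- clamp_lever (a joint): Angle of the red lever, rad: 0 = open, leaning 0.35 from upright inward over the platform; grows as it swings outward (shaker +y) and down; upright at 0.35, dead point 1.2, locked on its hard stop 1.6. Starts at 0. A spring resists with at most 0.6 N m (8 N at lever_grip) and returns it towards open if released before the dead point; beyond it, the lever snaps to 1.6 and stays.
- clamp_pivot (a point): On the lever's hinge axis, in the lever's plane: shaker (20, 78, 137) mm, axes as the shaker; the hinge axis runs along shaker x. From here the lever is 103 mm long: flat steel shank 12 x 5 mm, then a round red grip 16 mm thick from 37 to 103 mm. The steel clamp post under it spans shaker x -5 to 77, y 67 to 89, top z 144 mm.
- lever_grip (a point): Centre of the red grip, on the lever's axis 75 mm from the pivot: a good place to push. Its z axis points along the lever to the free end.
- clamp_pad: Black rubber pad, 14 mm across, sprung under the tip of the steel clamp arm; origin: centre of its underside. The arm, at shaker x 55 mm, is geared to the lever: raised (tip at z about 185 mm) when open, it comes down as the lever swings out. Locked, the pad presses with about 3 N on the top left edge of a plate that is home (shaker x 55, y 33 mm); it comes down in front of a plate that is not.
- vial_lilac: Loose bystander, leave it alone: small white screw-cap jar, 36 mm across, 75 mm tall, with a lilac cap. Origin: centre of its underside.
- vial_blue: Loose bystander, leave it alone: small white screw-cap jar, 36 mm across, 75 mm tall, with a blue cap. Origin: centre of its underside.
- vial_yellow: Loose bystander, leave it alone: small white screw-cap jar, 36 mm across, 75 mm tall, with a yellow cap. Origin: centre of its underside.
- tube_rack: Loose bystander, leave it alone: pink tube rack 200 x 62 x 30 mm with small capped tubes to 45 mm height, on the bench along the shaker's right side. Origin: centre of its underside.
- tip_box: Loose bystander, leave it alone: pipette tip box 124 x 84 mm, 64 mm tall, cream with a yellow top. Origin: centre of its underside.
- beaker: Loose bystander, leave it alone: glass beaker 70 mm across, 85 mm tall. Origin: centre of its underside.
Things that resemble listed ones, but are neither listed nor needed, are in the scene too. Several things have the shape of the well_plate; the one meant has the colours described above.

How it is judged:
By the outcome, as a careful person would: the job done as asked, in the order asked, and still so for the second after the job is handed in, with the robot touching nothing.
It also fails if it takes over 43 s, if anything falls off the work surface, if the arm or the gripper's body presses on something with over 40 N, if the wrist force passes 120 N, or if a joint passes its speed limit or range.

## Working session

There is one attempt and no reset: what is moved stays moved. The work goes in short steps, Python scripts to look and compute and a tool call to move; the robot and the scene stay as the last step left them, time stands still between calls to the robot, and variables do not carry over. Pictures are saved under pics/ and viewed, at most 10 in all, crops included, and the job is handed in when it is done.

Besides the shell and the picture viewer there is one more tool, called after "Call:" in YAML: its name, and indented under it one key for each argument. jog_arm: Moves the arm, as the interface text tells. Its arguments: {"type":"object","properties":{"series":{"type":"array","items":{"type":"array","items":{"type":"number"}}},"force":{"type":"number"}},"required":["series"]}

```bash
mkdir -p pics; cat > h.py <<'E'
import numpy as np, cv2
from plant import r
def grab(n):
    p,d=r.read_camera(n); return p,d,r.camera_info(n)
def pts(uv,d,c):
    "pixels+depth (mm along axis) -> world"
    uv=np.float32(uv).reshape(-1,1,2)
    K=np.array([[c['fx'],0,c['cx']],[0,c['fy'],c['cy']],[0,0,1.]])
    n=cv2.undistortPoints(uv,K,np.array(c['D'])).reshape(-1,2)
    d=np.asarray(d).reshape(-1)
    P=np.c_[n[:,0]*d,-n[:,1]*d,-d,np.ones(len(d))]
    return (P@np.array(c['T']).T)[:,:3]
def cloud(d,c):
    h,w=d.shape; v,u=np.mgrid[:h,:w]
    return pts(np.c_[u.ravel(),v.ravel()],d.ravel(),c).reshape(h,w,3)
E
python3 - <<'E'
from h import *
for n in('scene','top'):
    p,d,c=grab(n); cv2.imwrite(f'pics/{n}0.png',p); np.savez(f'{n}0.npz',p=p,d=d); print(n,c)
print(r.read_state())
E
```

```text
scene {'fx': 391.87381020821874, 'fy': 391.87381020821874, 'cx': 255.97627323219695, 'cy': 187.25467558401743, 'D': array([0.01498837, 0.        , 0.        , 0.        , 0.        ]), 'T': array([[-2.98292298e-01, -6.84868941e-01,  6.64812935e-01,
         1.31281855e+03],
       [ 9.54456198e-01, -2.18352604e-01,  2.03311352e-01,
         2.60297299e+02],
       [ 5.92200514e-03,  6.95181037e-01,  7.18810306e-01,
         1.05061460e+03],
       [ 0.00000000e+00,  0.00000000e+00,  0.00000000e+00,
         1.00000000e+00]])}
top {'fx': 476.9534224068067, 'fy': 476.9534224068067, 'cx': 254.20181491671914, 'cy': 190.20673482899136, 'D': array([-0.19482117,  0.        ,  0.        ,  0.        ,  0.        ]), 'T': array([[-1.20630362e-02,  9.96677685e-01, -8.05485946e-02,
         3.13166086e+02],
       [-9.99917082e-01, -1.23867947e-02, -3.52092970e-03,
        -6.73410623e+00],
       [-4.50697097e-03,  8.04994426e-02,  9.96744464e-01,
         1.95175476e+03],
       [ 0.00000000e+00,  0.00000000e+00,  0.00000000e+00,
         1.00000000e+00]])}
{'time_s': 0.1, 'qpos': array([-7.53432712e+01,  1.49320228e+01, -7.97716362e+00,  6.71922039e+01,
       -4.88231158e-05,  8.99987984e+01]), 'qd': array([-0.02716936,  0.08708205,  0.15927289,  0.01084982,  0.05477033,
       -0.02318762]), 'joint_efforts': array([-9.83966456e-04, -4.06508088e+01,  2.54527366e+01,  1.01100316e-02,
       -7.58086730e-05,  1.45167974e-05]), 'tcp_pos': array([ 132.68309452, -507.31959989,  230.55561879]), 'eef_rot': array([-1.79898610e+02,  4.66966816e-05,  1.46579305e+01]), 'wrist_force': array([ 0.23762447, -0.73598372, -1.01554049]), 'ft_torque': array([0.007402  , 0.05773157, 0.00480084]), 'grasp_force': 0.0, 'grip_width': 85.30904671989379}
```

View pics/scene0.png

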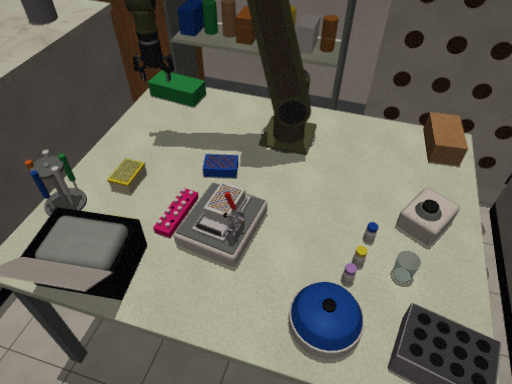

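View pics/top0.png

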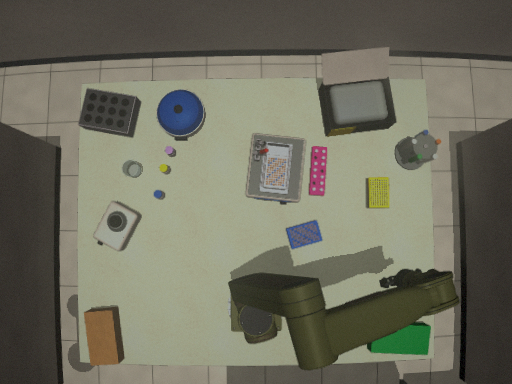

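The scene view shows the shaker at (222,222) with the white plate on it and the red lever at (231,201). The top view shows the shaker at (276,168).

Plate-shaped things in the top view are the white one on the platform (277,168), the blue one on the bench (304,235) and the yellow tip box (378,192). The white one between the rails fits the description. Next I'll confirm it in a crop and measure.

```bash
python3 - <<'E'
from h import *
o=[]
for n,(u0,v0,u1,v1) in dict(scene=(165,165,285,275),top=(230,120,340,220)).items():
    z=np.load(n+'0.npz'); p,d=z['p'],z['d']; c=r.camera_info(n); W=cloud(d,c)
    o.append(cv2.resize(p[v0:v1,u0:u1],(400,380),interpolation=cv2.INTER_CUBIC))
    hsv=cv2.cvtColor(p,cv2.COLOR_BGR2HSV)
    m=np.zeros(d.shape,bool); m[v0:v1,u0:u1]=1
    red=m&((hsv[...,0]<8)|(hsv[...,0]>174))&(hsv[...,1]>150)&(W[...,2]>120)
    print(n,'red',red.sum()); print(np.c_[np.argwhere(red)[:,::-1],W[red].round()][::4])
    body=m&(W[...,2]>64)&(W[...,2]<84)
    q=W[m&(W[...,2]>60)][:,:2].astype(np.float32)
    rc=cv2.minAreaRect(q); print('all>60 rect',rc)
    plate=m&(W[...,2]>120)&(W[...,2]<136)
    k,l,s,ce=cv2.connectedComponentsWithStats(plate.astype(np.uint8))
    i=1+np.argmax(s[1:,4]); print('plate rect',cv2.minAreaRect(W[l==i][:,:2].astype(np.float32)),np.median(W[l==i][:,2]),s[i])
    print('housing z',np.median(W[body][:,2]),body.sum())
cv2.imwrite('pics/crop.png',np.hstack(o))
E
```

```text
scene red 77
[[226. 192. 602. -47. 234.]
 [226. 193. 606. -45. 234.]
 [226. 194. 607. -45. 231.]
 [225. 195. 608. -48. 227.]
 [229. 195. 602. -38. 225.]
 [228. 196. 608. -39. 226.]
 [227. 197. 608. -42. 221.]
 [227. 198. 608. -42. 217.]
 [227. 199. 608. -42. 213.]
 [231. 199. 602. -33. 209.]
 [231. 200. 604. -32. 207.]
 [231. 201. 608. -30. 208.]
 [231. 202. 606. -32. 201.]
 [230. 203. 610. -33. 201.]
 [230. 204. 612. -32. 199.]
 [230. 205. 611. -33. 193.]
 [234. 205. 604. -24. 188.]
 [234. 206. 605. -23. 185.]
 [234. 207. 606. -23. 182.]
 [233. 209. 612. -24. 179.]]
all>60 rect ((884.2972412109375, -0.998565673828125), (962.0297241210938, 286.57110595703125), 14.785402297973633)
plate rect ((535.7989501953125, -83.3707504272461), (87.82080078125, 132.48687744140625), 84.47191619873047) 127.7217069383808 [203 182  42  34 724]
housing z 72.77361463783132 1961
top red 10
[[264. 149. 604. -38. 225.]
 [265. 150. 599. -42. 234.]
 [265. 151. 596. -42. 227.]]
all>60 rect ((569.926513671875, -94.06475830078125), (293.3174133300781, 529.6773681640625), 58.77579116821289)
plate rect ((531.9227294921875, -84.55278778076172), (85.32991790771484, 129.16928100585938), 83.76666259765625) 128.9037959539006 [264 155  25  35 666]
housing z 73.72556329139752 1867
```

View pics/crop.png

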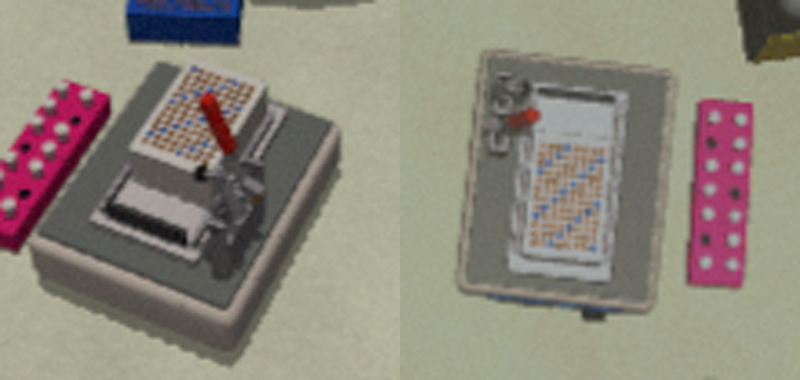

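The crop confirms it: the white plate with brown and blue wells stands between the rails. There is a gap to the dark end stop, and the open red lever is on the left. Now the shaker frame.

```bash
python3 - <<'E'
from h import *
for n,(u0,v0,u1,v1) in dict(scene=(165,175,275,268),top=(238,125,308,210)).items():
    z=np.load(n+'0.npz'); p,d=z['p'],z['d']; c=r.camera_info(n); W=cloud(d,c)
    m=np.zeros(d.shape,bool); m[v0:v1,u0:u1]=1
    b=(m&(W[...,2]>66)&(W[...,2]<80)).astype(np.uint8)
    k,l,s,ce=cv2.connectedComponentsWithStats(b); i=1+np.argmax(s[1:,4])
    q=W[l==i]; rc=cv2.minAreaRect(q[:,:2].astype(np.float32)); print(n,rc,s[i])
    (cx,cy),(a,bb),an=rc; t=an if a>bb else an-90
    t=np.radians((t+90)%180-90); ex=np.array([np.cos(t),np.sin(t)]); o=np.array([cx,cy])+15*ex; ey=np.array([-ex[1],ex[0]])
    print('yaw',np.degrees(t),'origin',o)
    def sh(P): return np.c_[(P[:,:2]-o)@ex,(P[:,:2]-o)@ey,P[:,2]]
    pl=W[m&(W[...,2]>120)&(W[...,2]<136)]; S=sh(pl); S=S[(abs(S[:,1])<46)]
    print('plate x',np.percentile(S[:,0],[1,99]),'y',np.percentile(S[:,1],[1,99]))
    hsv=cv2.cvtColor(p,cv2.COLOR_BGR2HSV)
    red=m&((hsv[...,0]<8)|(hsv[...,0]>174))&(hsv[...,1]>150)&(W[...,2]>150)
    print('red',np.median(sh(W[red]),0),sh(W[red])[:,2].max())
    st=sh(W[m&(W[...,2]>101)&(W[...,2]<112)]); st=st[(abs(st[:,1])<35)&(st[:,0]>50)]; print('stop',len(st),np.percentile(st,[5,95],axis=0) if len(st) else '')
    for nm,P in dict(pivot=(20,78,137),home=(2,0,85)).items(): print(nm,o+ex*P[0]+ey*P[1])
E
```

```text
scene ((563.93115234375, -85.42066955566406), (209.41336059570312, 249.39373779296875), 83.78099822998047) [ 176  183   88   74 1608]
yaw -6.219001770019531 origin [578.84287872 -87.04560536]
plate x [-105.65531935   21.40102192] y [-43.08957317  41.40626245]
red [ 22.85866913  54.72590022 209.88800417] 235.29483425698822
stop 49 [[ 64.46954259 -27.89745057 102.54271896]
 [ 71.45203179  30.16506937 108.1824847 ]]
pivot [607.17484673 -11.67120925]
home [580.83110891 -87.26226346]
top ((557.140380859375, -86.7720718383789), (216.1129608154297, 257.2235107421875), 83.4281005859375) [ 246  133   59   69 1400]
yaw -6.5718994140625 origin [572.04181611 -88.48882093]
plate x [-103.99971208   21.36580715] y [-42.57006002  41.09526115]
red [ 21.74070706  49.23749291 230.20215956] 241.49048344639186
stop 26 [[ 66.8026921  -33.90006249 101.54771543]
 [ 73.08134011  31.28719332 110.75128313]]
pivot [600.83749171 -13.2903564 ]
home [574.02867414 -88.71772081]
```

Shaker origin is about (576,-88) with yaw -6.3°. The plate's near face is at shaker x≈-105, so the gap is about 44 mm. Approaching with the fingers shut, tool x along shaker x.

Call:
jog_arm:
  series:
    - [0,0,-5,30,40,0,0]
    - [0,0,-10,55,80,0,0]
    - [0,0,-15,80,115,0,0]
    - [0,0,-21,105,155,0,0]
    - [0,0,-21,130,195,0,0]
    - [0,0,-21,155,230,0,0]
    - [0,0,-21,180,270,0,0]
    - [0,0,-21,205,305,0,0]
    - [0,0,-21,230,345,0,0]
    - [0,0,-21,250,375,0,0]
    - [0,0,-21,270,405,0,0]
    - [0,0,-21,284,430,0,0]

```text
time_s: 1.1
tcp_pos: [408.9, -89.9, 231.2]
eef_rot: [180.0, -0.0, -6.3]
wrist_force: [1.0, -0.6, 0.7]
grip_width: -0.1
grasp_force: 0.0
```

Call:
jog_arm:
  series:
    - [0,0,0,3,3,-30,0]
    - [0,0,0,6,6,-60,0]
    - [0,0,0,6,6,-90,0]
    - [0,0,0,6,6,-115,0]
    - [0,0,0,6,6,-123,0]
    - [0,0,0,6,6,-123,0]
    - [0,0,0,6,6,-123,0]
    - [0,0,0,6,6,-123,0]

```text
time_s: 1.77
tcp_pos: [415.6, -86.3, 109.7]
eef_rot: [180.0, -0.1, -6.4]
wrist_force: [-0.5, 0.8, 0.6]
grip_width: 0.1
grasp_force: 0.0
```

Call:
jog_arm:
  series:
    - [0,0,0,2,16,-6,0]
    - [0,0,0,2,16,-6,0]
    - [0,0,0,12,15,-6,0]
    - [0,0,0,22,14,-6,0]
    - [0,0,0,32,12,-6,0]
    - [0,0,0,37,12,-6,0]
    - [0,0,0,37,12,-6,0]

```text
time_s: 2.35
tcp_pos: [453.9, -74.5, 102.7]
eef_rot: [180.0, -0.1, -6.4]
wrist_force: [-0.4, -1.1, -0.4]
grip_width: 0.2
grasp_force: 0.0
```

Call:
jog_arm:
  series:
    - [0,0,0,4,-0.4,0,0]
    - [0,0,0,8,-0.9,0,0]
    - [0,0,0,12,-1.3,0,0]
    - [0,0,0,16,-1.8,0,0]
    - [0,0,0,20,-2.2,0,0]
    - [0,0,0,24,-2.6,0,0]
    - [0,0,0,28,-3.1,0,0]
    - [0,0,0,32,-3.5,0,0]
    - [0,0,0,36,-4,0,0]
    - [0,0,0,40,-4.4,0,0]
    - [0,0,0,42,-4.6,0,0]
    - [0,0,0,42,-4.6,0,0]

```text
time_s: 3.35
tcp_pos: [494.1, -78.6, 102.4]
eef_rot: [180.0, -0.0, -6.3]
wrist_force: [-0.0, -0.1, 0.2]
grip_width: -0.2
grasp_force: 0.0
```

Call:
jog_arm:
  series:
    - [0,0,0,2,-0.2,0,0]
    - [0,0,0,4,-0.4,0,0]
    - [0,0,0,5,-0.6,0,0]
    - [0,0,0,6,-0.7,0,0]
    - [0,0,0,7,-0.8,0,0]
    - [0,0,0,8,-0.9,0,0]
    - [0,0,0,8,-0.9,0,0]

```text
time_s: 3.93
tcp_pos: [501.3, -79.4, 102.3]
eef_rot: [-180.0, 0.0, -6.3]
wrist_force: [-0.0, -0.5, 0.2]
grip_width: -0.0
grasp_force: 0.3
```

```bash
python3 - <<'E'
from h import *
o=[]
for n,(u0,v0,u1,v1) in dict(scene=(165,165,285,275),top=(230,120,340,220)).items():
    p,d,c=grab(n); o.append(cv2.resize(p[v0:v1,u0:u1],(400,380),interpolation=cv2.INTER_CUBIC)); np.savez(n+'1.npz',p=p,d=d)
cv2.imwrite('pics/push1.png',np.hstack(o)); print(r.read_state()['wrist_force'])
E
```

```text
[-0.83304414  0.26056547  0.38576535]
```

View pics/push1.png

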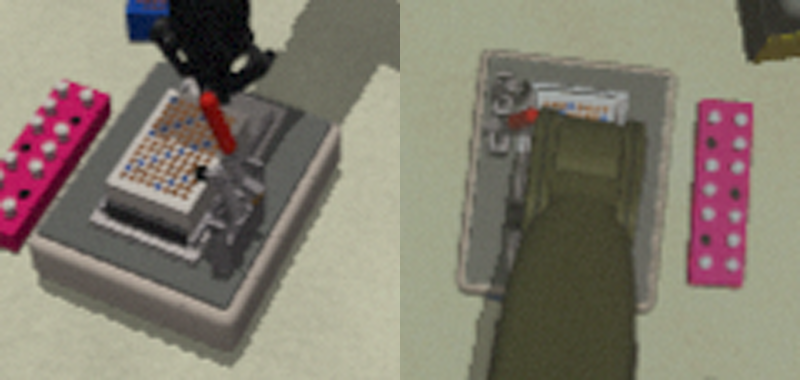

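The picture shows the plate close to the stop (scene crop around (160,160), near edge by the stop at (150,220)), but no stop force yet. I'll keep creeping until the force rises.

Call:
jog_arm:
  series:
    - [0,0,0,1,-0.1,0,0]
    - [0,0,0,2,-0.2,0,0]
    - [0,0,0,3,-0.3,0,0]
    - [0,0,0,4,-0.4,0,0]
    - [0,0,0,4,-0.4,0,0]

```text
time_s: 4.45
tcp_pos: [501.4, -79.3, 101.7]
eef_rot: [-180.0, 0.4, -6.3]
wrist_force: [-8.0, 0.9, 5.5]
grip_width: -0.1
grasp_force: 4.4
```

Call:
jog_arm:
  series:
    - [0,0,0,1,-0.1,0,0]
    - [0,0,0,2,-0.2,0,0]
    - [0,0,0,3,-0.3,0,0]
    - [0,0,0,3,-0.3,0,0]

```text
time_s: 4.78
tcp_pos: [501.4, -79.1, 101.2]
eef_rot: [-180.0, 0.7, -6.3]
wrist_force: [-13.7, 2.9, 10.0]
grip_width: -0.0
grasp_force: 7.1
```

The plate is hard against the stop: the TCP stalled at x=501.4 while the force rose to about 14 N. Backing off, rising and checking.

Call:
jog_arm:
  series:
    - [0,0,0,-10,1,0,0]
    - [0,0,0,-25,3,0,0]
    - [0,0,0,-40,4,0,0]
    - [0,0,0,-55,5,10,0]
    - [0,0,0,-60,5,40,0]
    - [0,0,0,-60,5,80,0]
    - [0,0,0,-60,5,120,0]
    - [0,0,0,-60,5,158,0]
    - [0,0,0,-60,5,158,0]

```text
time_s: 5.53
tcp_pos: [453.3, -76.0, 268.2]
eef_rot: [179.9, -0.9, -6.3]
wrist_force: [0.7, 0.3, -0.4]
grip_width: 0.1
grasp_force: 0.0
```

```bash
python3 - <<'E'
from h import *
p,d,c=grab('scene'); cv2.imwrite('pics/home.png',cv2.resize(p[165:275,165:285],(720,600),interpolation=cv2.INTER_CUBIC))
W=cloud(d,c); t=np.radians(-6.3); ex=np.array([np.cos(t),np.sin(t)]); ey=np.array([-ex[1],ex[0]])
S=np.dstack([(W[...,:2]-[576,-88])@ex,(W[...,:2]-[576,-88])@ey,W[...,2]])
q=S[(S[...,2]>120)&(S[...,2]<136)&(abs(S[...,1])<40)&(abs(S[...,0])<100)]; print('plate x',np.percentile(q[:,0],[1,99]))
hsv=cv2.cvtColor(p,cv2.COLOR_BGR2HSV)
m=((hsv[...,0]<8)|(hsv[...,0]>174))&(hsv[...,1]>150)&(S[...,2]>150)&(abs(S[...,0])<60)&(abs(S[...,1])<120)
print('red',m.sum(),np.median(S[m],0),S[m].min(0),S[m].max(0)); s=r.read_state(); print(s['tcp_pos'],s['eef_rot'])
E
```

```text
plate x [-58.23125697  68.02716087]
red 78 [ 25.57023955  56.44444399 209.99923821] [ 13.6371901   41.58616254 175.51803116] [ 31.9094872   68.51237622 234.42417456]
[452.10889588 -75.75894866 264.99921724] [179.96210182  -0.66292607  -6.34576714]
```

View pics/home.png

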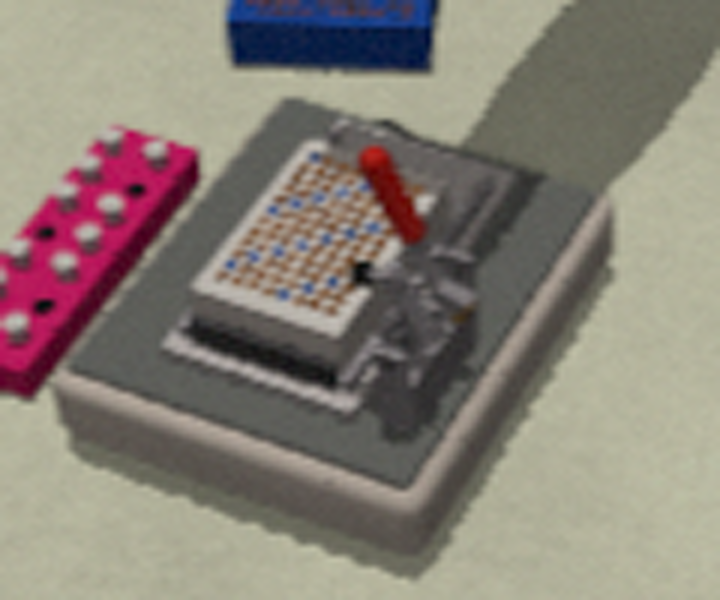

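The crop shows the plate home against the dark stop (edge at (265,350)). The lever is open, with its tip at (375,160). Now over the plate, inboard of the lever, and down.

Call:
jog_arm:
  series:
    - [0,0,0,25,-1,0,0]
    - [0,0,0,55,-2,0,0]
    - [0,0,0,85,-3,0,0]
    - [0,0,0,115,-4,0,0]
    - [0,0,0,142,-4,0,0]
    - [0,0,0,142,-4,0,0]
    - [0,0,0,142,-4,-20,0]
    - [0,0,0,142,-4,-40,0]
    - [0,0,0,142,-4,-58,0]
    - [0,0,0,142,-4,-58,0]
    - [0,0,0,142,-4,-58,0]

```text
time_s: 6.5
tcp_pos: [588.8, -79.0, 200.8]
eef_rot: [-180.0, 0.2, -6.3]
wrist_force: [-0.1, 0.3, -0.5]
grip_width: 0.1
grasp_force: 0.0
```

Call:
jog_arm:
  series:
    - [0,0,0,5,4,2,0]
    - [0,0,0,6,9,2,0]
    - [0,0,0,7,14,2,0]
    - [0,0,0,7,19,2,0]
    - [0,0,0,8,24,2,0]
    - [0,0,0,8,30,2,0]
    - [0,0,0,9,36,2,0]
    - [0,0,0,10,43,2,0]
    - [0,0,0,10,50,2,0]
    - [0,0,0,10,50,2,0]

```text
time_s: 7.33
tcp_pos: [599.2, -45.2, 204.5]
eef_rot: [-179.2, -0.0, -4.7]
wrist_force: [0.4, -3.5, 2.3]
grip_width: 0.0
grasp_force: 1.4
```

```bash
python3 - <<'E'
from h import *
p,d,c=grab('scene'); cv2.imwrite('pics/lev1.png',cv2.resize(p[165:275,165:285],(720,600),interpolation=cv2.INTER_CUBIC))
E
```

```text
(no output)
```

View pics/lev1.png

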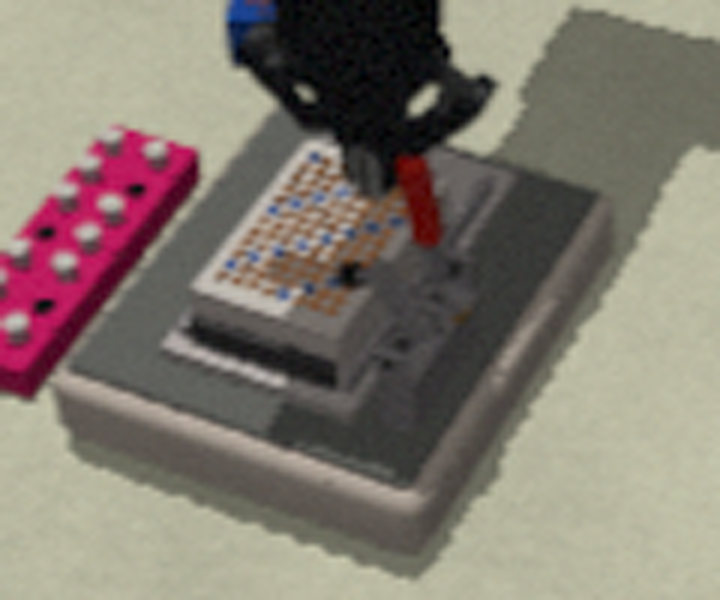

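The picture shows the fingertip at (370,175) pushing the lever, which is now nearly upright at (420,200). The arm lags the command, so I'll hold briefly to see whether it settles.

Call:
jog_arm:
  series:
    - [0,0,0,0,0,0,0]
    - [0,0,0,0,0,0,0]
    - [0,0,0,0,0,0,0]

```text
time_s: 7.63
tcp_pos: [599.0, -45.7, 204.2]
eef_rot: [-179.2, 0.0, -4.7]
wrist_force: [0.6, -2.7, 1.5]
grip_width: -0.1
grasp_force: 1.3
```

```bash
python3 - <<'E'
from h import *
s=r.read_state()
for k in('qpos','joint_efforts','wrist_force','ft_torque'):print(k,s[k].round(2))
E
```

```text
qpos [-4.8000e+00  2.3020e+01  6.0000e-02  6.7050e+01  8.1000e-01  1.7994e+02]
joint_efforts [ 1.650e+00 -4.744e+01  2.424e+01  4.300e-01  8.000e-01 -2.000e-02]
wrist_force [ 0.63 -2.67  1.55]
ft_torque [-0.51 -0.18 -0.01]
```

Joint 6 is at its 180° limit, so the yaw has to be eased. I'll turn +10° while continuing.

Call:
jog_arm:
  series:
    - [0,0,4,0,0,0,0]
    - [0,0,8,0,0,0,0]
    - [0,0,12,0,0,0,0]
    - [0,0,12,0,0,0,0]

```text
time_s: 7.97
tcp_pos: [599.7, -46.1, 204.2]
eef_rot: [-179.2, -0.1, 7.3]
wrist_force: [3.4, -2.4, 0.9]
grip_width: -0.2
grasp_force: 2.0
```

Call:
jog_arm:
  series:
    - [0,0,0,1,6,0,0]
    - [0,0,0,1,12,0,0]
    - [0,0,0,2,18,0,0]
    - [0,0,0,2,24,0,0]
    - [0,0,0,3,30,0,0]
    - [0,0,0,4,36,0,0]
    - [0,0,0,4,42,-1,0]
    - [0,0,0,5,48,-2,0]
    - [0,0,0,5,48,-2,0]

```text
time_s: 8.72
tcp_pos: [603.7, 2.1, 201.6]
eef_rot: [-179.3, 0.1, 7.2]
wrist_force: [1.7, -6.3, -0.6]
grip_width: -0.2
grasp_force: 2.5
```

```bash
python3 - <<'E'
from h import *
p,d,c=grab('scene'); cv2.imwrite('pics/lev2.png',cv2.resize(p[165:275,165:285],(720,600),interpolation=cv2.INTER_CUBIC))
print(r.read_state()['qpos'])
E
```

```text
[ -0.18814949  23.50361551   0.44331478  67.11034447   0.6816478
 172.64095385]
```

View pics/lev2.png

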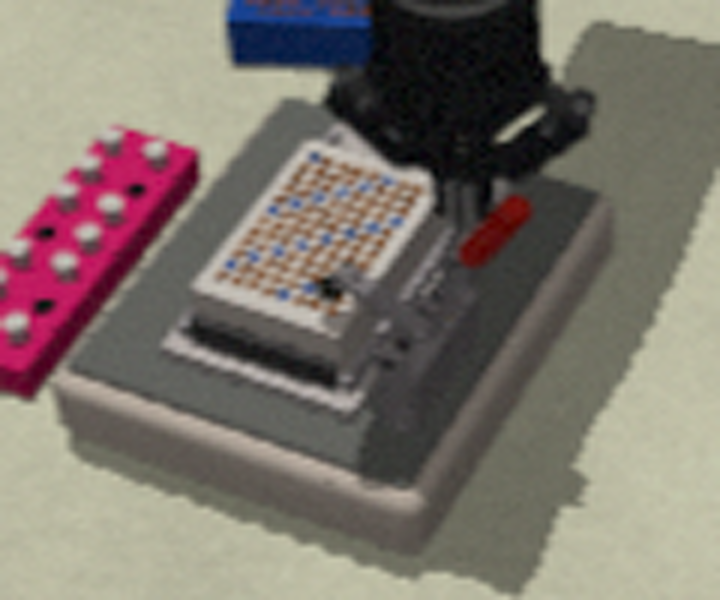

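The lever is about halfway over (grip at (495,230)) and the pad is descending over the plate at (330,288). Continuing outward and down.

Call:
jog_arm:
  series:
    - [0,0,0,0,4,-2,0]
    - [0,0,0,1,8,-5,0]
    - [0,0,0,1,12,-9,0]
    - [0,0,0,1,16,-13,0]
    - [0,0,0,2,20,-18,0]
    - [0,0,0,2,24,-23,0]
    - [0,0,0,2,26,-26,0]
    - [0,0,0,3,28,-29,0]
    - [0,0,0,3,28,-29,0]
    - [0,0,0,3,28,-29,0]

```text
time_s: 9.6
tcp_pos: [606.5, 30.6, 172.7]
eef_rot: [-179.2, 0.1, 7.3]
wrist_force: [0.1, 0.4, -0.6]
grip_width: 0.2
grasp_force: 0.0
```

```bash
python3 - <<'E'
from h import *
p,d,c=grab('scene'); cv2.imwrite('pics/lev3.png',cv2.resize(p[165:275,165:285],(720,600),interpolation=cv2.INTER_CUBIC))
E
```

```text
(no output)
```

View pics/lev3.png

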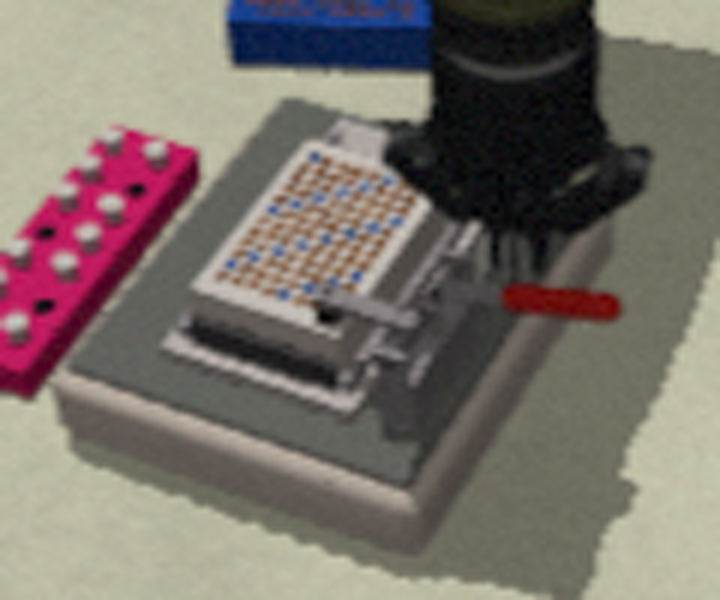

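The lever has snapped down (grip at (560,300)), the pad is on the plate edge at (328,310), and the fingers carry no force. Lifting clear and checking.

Call:
jog_arm:
  series:
    - [0,0,0,0,-3,15,0]
    - [0,0,0,0,-3,40,0]
    - [0,0,0,0,-3,75,0]
    - [0,0,0,-20,0,110,0]
    - [0,0,0,-50,0,130,0]
    - [0,0,0,-80,0,130,0]
    - [0,0,0,-110,0,130,0]
    - [0,0,0,-140,0,130,0]
    - [0,0,0,-170,0,130,0]
    - [0,0,0,-200,0,130,0]
    - [0,0,0,-200,0,130,0]
    - [0,0,0,-200,0,130,0]

```text
time_s: 10.65
tcp_pos: [405.8, 30.2, 304.1]
eef_rot: [-179.2, -0.1, 7.3]
wrist_force: [0.5, -0.4, -0.2]
grip_width: -0.2
grasp_force: 0.0
```

```bash
python3 - <<'E'
from h import *
o=[]
for n,(u0,v0,u1,v1) in dict(scene=(165,165,285,275),top=(230,120,340,220)).items():
    p,d,c=grab(n); o.append(cv2.resize(p[v0:v1,u0:u1],(400,380),interpolation=cv2.INTER_CUBIC))
    W=cloud(d,c); t=np.radians(-6.3); ex=np.array([np.cos(t),np.sin(t)]); ey=np.array([-ex[1],ex[0]])
    S=np.dstack([(W[...,:2]-[576,-88])@ex,(W[...,:2]-[576,-88])@ey,W[...,2]])
    hsv=cv2.cvtColor(p,cv2.COLOR_BGR2HSV)
    m=((hsv[...,0]<8)|(hsv[...,0]>174))&(hsv[...,1]>150)&(S[...,2]>120)&(abs(S[...,0])<60)&(S[...,1]>0)&(S[...,1]<220)
    R=S[m]; print(n,'red',len(R)); 
    if len(R)>8:
        vx,vy,_,_=cv2.fitLine(R[:,1:].astype(np.float32),cv2.DIST_HUBER,0,.01,.01).ravel(); print('lever angle',.35+np.arctan2(abs(vx),-vy if vx<0 else vy))
    q=S[(S[...,2]>120)&(S[...,2]<136)&(abs(S[...,1])<25)&(abs(S[...,0])<100)]; print('plate x',np.percentile(q[:,0],[1,99]))
cv2.imwrite('pics/end.png',np.hstack(o)); print(r.read_state()['wrist_force'])
E
```

```text
scene red 87
lever angle 1.6397963
plate x [-59.45718836  67.5029624 ]
top red 47
lever angle 1.5845788
plate x [-64.53974637  61.41295673]
[-0.70041414 -0.02124195  0.20550119]
```

View pics/end.png

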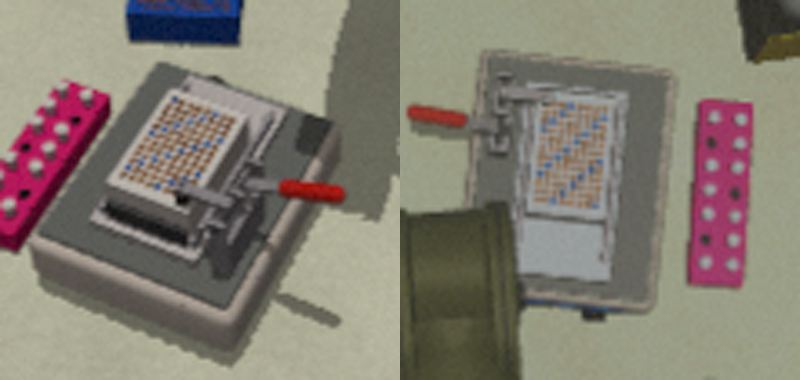

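The lever is locked at about 1.6 rad, the plate is home with the pad on its edge, and the arm is clear.

```bash
python3 -c "
from plant import r
print(r.hand_in())"
```

```text
the job is handed in; nothing more can be done
None
```

The plate is home against the end stop and the clamp lever is locked (about 1.6 rad) with the pad on the plate's edge; the arm kept clear of the vials, rack, tip box and beaker, and the job was handed in at about 11 s of the 43 s allowed.

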